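Sign on at the viewing box and hold its lid at the pointer

TASK

Sign on at the viewing box: pick up the hand scanner that stands on its cork mat, aim its window squarely at the middle of the label on the box's sloping front panel from about 60 mm away, hold it steady there for a second or two, and stand it upright back on the middle of the mat. Then raise the box's hinged lid until the lid lies in line with the slim pointer arm beside it, and finish while still holding the lid at that angle (it falls shut if let go). Keep the lid shut until the scanner is back, and leave the pointer arm, the glass dish, the vial and the ruler where they are.

Things in the scene. Friction and masses are not known exactly. Their poses are not given: they have to be found in the camera images.
- case: Cream viewing box fixed to the bench, yaw varies. Origin: centre of the underside of its main body; x points from the sloping front panel to the hinge side, y along the hinge, z up. Main body 200 (x) by 240 (y) by 80 mm high, open on top under the lid; the dark grey front panel slopes 20 degrees from 80 mm high at x = -100 mm down to 57 mm at x = -160 mm, where the box ends.
- label (a point): White paper label with black bars, 40 mm (its x, down the slope) by 60 mm (its y), flat on the middle of the sloping front panel. Origin at its centre, z is the outward normal (up and towards the robot). A scan counts with the scanner held by the fingers, its window 30 to 95 mm out along this normal and within 15 mm of it sideways.
- scanner: Loose hand scanner standing upright, about 0.2 kg: a black round nose 52 mm across and 18 mm high at the bottom, above it a cream stem 30 mm (x) by 44 mm (y) from 18 to 130 mm high. Origin: the centre of its flat underside, which is the scanning window; it looks along its -z, z runs up the stem.
- mat: Brown cork parking mat fixed to the bench, 110 by 110 by 4 mm, left or right of the box; the scanner starts near its middle. Origin: centre of its underside on the bench.
- lid (a joint): Angle of the grey hinged lid in rad: 0 shut (level), grows as the edge towards the front panel rises, stop at 1.3. The lid is 200 (from the hinge) by 240 by 8 mm, about 0.3 kg, swings almost without friction and falls shut if let go.
- lid_hinge (a point): Point on the lid's hinge axis, in the middle of the lid's width, at the level of the lid's underside: 100 mm from the case origin along its x, 80.5 mm above the bench. Axes turn with the lid: x points from the handle to the hinge, y along the hinge, z out of the lid's top.
- handle (a point): Round steel bar, 12 mm thick, parallel to the hinge, between two posts 100 mm apart (88 mm free), on the lid's top near its front edge. Origin: middle of the bar, 170 mm from the hinge axis along the lid and 43 mm above the lid's underside (35 mm above its top face). Axes parallel to those of lid_hinge.
- mark (a joint): Angle of the pointer arm in rad, measured like the lid's: when the two values are equal, the lid lies in line with the pointer. It sits stiffly where it was set and must not be moved.
- mark_tip (a point): Tip of the pointer arm, a slim steel bar 170 mm long, 6 mm high and 4 mm thick that turns about the hinge axis just outside the lid's +y edge (135 mm from the case's middle). x points from the tip to the hinge.
- lid_corner (a point): Front corner of the lid at its +y edge, at mid thickness, 200 mm from the hinge axis, beside the pointer. Axes as lid_hinge.
- plate: Steel plate 130 by 110 by 4 mm fixed to the bench on the other side of the box from the mat; dish and vial stand on it. Origin: centre of its underside.
- dish: Closed glass dish 94 mm across, 15 mm high, loose; bystander. Origin at the centre of its underside.
- vial: Small capped glass vial 24 mm across, 55 mm high, loose; bystander. Origin at the centre of its underside.
- ruler: Steel ruler 150 by 25 by 4 mm lying on the bench between robot and box; bystander. Origin at the centre of its underside.

How it is judged (in metres and radians):
On the way, in this order (a step that is already met when the one before it is completed fails the run):
1. the held scanner is aimed squarely at the label and kept steady, lid shut (x of scanner in the frame of label between -0.015 and 0.015 m and y of scanner in the frame of label between -0.015 and 0.015 m and z of scanner in the frame of label between 0.03 and 0.095 m and angle between the z axis of scanner and the z axis of label, either way round below 0.2 rad and linear speed of scanner below 0.03 m/s and contact force between the fingers and scanner above 1 N and value of joint lid below 0.05 rad), for 0.8 s.
2. the scanner stands released and upright on its mat, lid still shut (horizontal distance between scanner and mat below 0.035 m and angle between scanner's own z axis and vertical below 0.1 rad and height (world z) of scanner below 0.01 m and linear speed of scanner below 0.03 m/s and contact force between the fingers and scanner below 0.1 N and value of joint lid below 0.05 rad), for 0.2 s.
At the end, for the whole second after the job is handed in: The fingers hold the lid, which is within 0.07 rad (4 degrees) of the pointer arm and still; the scanner stands upright, untouched, within 35 mm of the middle of the mat (angle between the x axis of lid_corner and the x axis of mark_tip, either way round below 0.07 rad and value of joint lid above 0.25 rad and velocity of joint lid between -0.05 and 0.05 rad/s and contact force between the fingers and lid above 0.5 N and horizontal distance between scanner and mat below 0.035 m and angle between scanner's own z axis and vertical below 0.1 rad and height (world z) of scanner below 0.01 m and linear speed of scanner below 0.03 m/s and contact force between the fingers and scanner below 0.1 N); the arm keeps its last pose, push and grip.
It fails at once if the pointer arm is moved more than 8 mm (distance of mark_tip from where it was at the start of the episode above 0.008 m).
It fails at once if the dish is moved more than 30 mm (distance of dish from where it was at the start of the episode above 0.03 m).
It fails at once if the vial is moved more than 30 mm (distance of vial from where it was at the start of the episode above 0.03 m).
It fails at once if the ruler is moved more than 30 mm (distance of ruler from where it was at the start of the episode above 0.03 m).
It also fails if it takes over 61 s, if anything falls off the work surface, if the arm or the gripper's body presses on something with over 40 N, if the wrist force passes 120 N, or if a joint passes its speed limit or range.

ROBOT

A 6-joint arm with a two-finger parallel gripper is mounted at the origin on the work surface. World frame = base frame: x ahead of the robot, y to its left, z up, the work surface at z = 0. Lengths are in mm, angles in degrees, forces in N, time in s.
With the tool pointing down it reaches from about 275 to 875 mm from the base axis. Payload 12.5 kg.
Tool frame: the origin (TCP) lies at the very end of the fingers, on their centre line; the grasp point (between the pads) lies 19 mm behind it; z points along the fingers, y is the line along which they close (so a half turn about z gives the same grasp; the last joint's range is limited). The gripper opens to 85 mm and grips with 20 to 120 N. Pads are 22 mm wide; open, the fingers measure 114 mm over their backs; the gripper's body (76 mm by 85 mm) begins 54 mm behind the grasp point. The pads swing forward as they close: fully open they stand 13 mm farther back than shut.
Start: joints at [67.231, 20.094, 94.641, -0, 65.266, -4.847], TCP at [169.216, 523.307, 231.29] pointing down, gripper open.
Joint ranges: [-157.81, 157.81], [-45, 120.19], [0.68, 151.7], [-89.99, 269.99], [4.06, 180], [-164.3, 164.3]. Speed limits (degrees/s): [127.2, 127.2, 159.86, 180, 180, 180].

INTERFACE

Orientations are given as [roll, pitch, yaw] about the fixed x, y, z axes, in that order (R = Rz(yaw) Ry(pitch) Rx(roll)).
In Python, from rig import get_state, optics, hand_in gives the robot as it stands.
- The arm moves only by the shell command python3 -m handwheel 'ROWS' [OPENING] [FORCE]. ROWS is JSON, a list of rows, each an object with "dp": the shift along the tool's x, y, z in mm, a list of three; "turn": the turn about the tool's z in rad. A call has 1 to 20 rows; each row is the pose to reach, as a shift and turn from the pose commanded when the call began, along the tool's axes at that moment; what a row does not reach only later rows make up. A row lasts 1/10 s, in which the tool goes at most 50 mm and 8.59 degrees, less where a joint would pass 70% of its speed; a pose out of reach is approached as far as the arm can. A call with a gripper value outside its range is refused whole. OPENING is the closure, from -1 (fully open) to 1 (shut), set as the call begins (- or left out, the last holds). The fingers move at their own pace and stop on an object; FORCE is the grip in N (left out, the last holds). Time passes only in rows, so rows that repeat a pose let the fingers close. It gives the time, the measured TCP pose, the force, the opening and the grip force at its end, in the units of the state.
- get_state(): the state, without advancing time (a new reading comes with each control period).
- optics.snapshot(name): name is "scene" or "top"; returns a dict with "pixels" (400x640x3 uint8, blue, green, red), "intrinsics" (3x3 intrinsics, pixels), "position" and "attitude" of the camera in the world. Camera axes: x right, y down, z forward; pixel columns grow to the right and rows downward; lengths in mm; the calibration is good to about 2 mm. A picture is of the moment at which its call begins. There is no depth.
- hand_in(): hands the job in; it is judged then, once.
The state is a dict: "clock": time; "joints": joint angles; "qd": joint speeds; "joint_efforts": joint torques, N m; "eef_pos": TCP position; "tool_rot": TCP orientation; "wrist_force": force on the tool from outside, world axes, zero at the start; "torque": the same for the moment, N m; "width": finger opening in mm; "grip_force": force on a finger pad.
Only numpy, scipy, OpenCV 4.12 (cv2) and the standard library are available. Lean on these libraries where they do the work, as an engineer would, in place of code of your own. Each camera call takes 0.05 s, during which the arm holds its last target. There are 200 camera calls.

## Working session

There is one attempt and no reset: what is moved stays moved. The work goes in short steps, Python scripts to look and compute and a shell command to move; the robot and the scene stay as the last step left them, time stands still between calls to the robot, and variables do not carry over. Pictures are saved under pics/ and viewed, at most 10 in all, crops included, and the job is handed in when it is done.

```bash
mkdir -p pics; ls; python3 - <<'E'
from rig import get_state, optics
import cv2
print(get_state())
for n in("scene","top"):
    s=optics.snapshot(n); cv2.imwrite(f"pics/{n}0.png",s["pixels"]); print(n,s["intrinsics"],s["position"],s["attitude"])
E
```

```text
pics
{'clock': 0.0, 'joints': array([ 6.72317401e+01,  2.01254624e+01,  9.46784796e+01, -1.87241192e-03,
        6.52665622e+01, -4.84754382e+00]), 'qd': array([-0.03995901,  0.00622827,  0.10790886,  0.07798575, -0.00216419,
        0.01499912]), 'joint_efforts': array([ 3.62469891e-04, -5.06101620e+01, -2.91403788e+01, -6.22103175e-05,
        4.33319117e-03, -3.23022164e-05]), 'eef_pos': array([169.08578192, 522.99697665, 230.73752939]), 'tool_rot': array([-1.79929604e+02, -4.26433677e-03,  1.62080066e+02]), 'wrist_force': array([ 0.00909034, -0.35118312, -0.17340002]), 'torque': array([-0.0324986 , -0.00805348,  0.01738726]), 'grip_force': 0.0, 'width': 85.4710710566735}
scene [[476.10073367   0.         315.35652355]
 [  0.         476.10073367 205.04399423]
 [  0.           0.           1.        ]] [1093.98736985  957.76936629  925.92922005] [-1.27732753e+02  8.34074542e-02  1.50723666e+02]
top [[486.85141908   0.         326.1721259 ]
 [  0.         486.85141908 208.23594411]
 [  0.           0.           1.        ]] [ 323.19774691    7.40080035 1500.49752449] [-169.62664965    1.00917325  -90.85269078]
```

View pics/scene0.png

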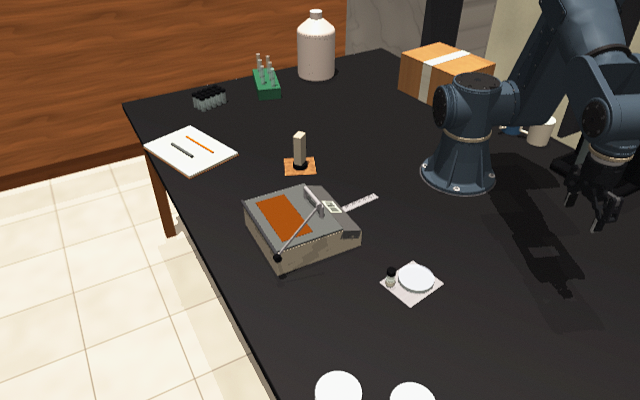

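View pics/top0.png

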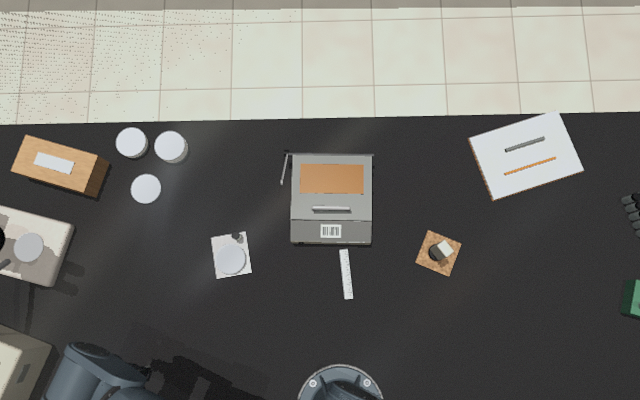

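Both views show the box ahead of the robot (top about 332,200), the mat and scanner to its right (top 438,253), and the pointer raised at the box's left (+y) edge. I'll enlarge both views.

```bash
python3 - <<'E'
import cv2,numpy as np
t=cv2.imread("pics/top0.png");s=cv2.imread("pics/scene0.png")
c=cv2.resize(t[145:285,270:470],(800,560),interpolation=cv2.INTER_CUBIC);cv2.imwrite("pics/tc.png",c)
c=cv2.resize(s[125:285,235:385],(562,600),interpolation=cv2.INTER_CUBIC);cv2.imwrite("pics/sc.png",c)
E
```

```text
(no output)
```

View pics/tc.png

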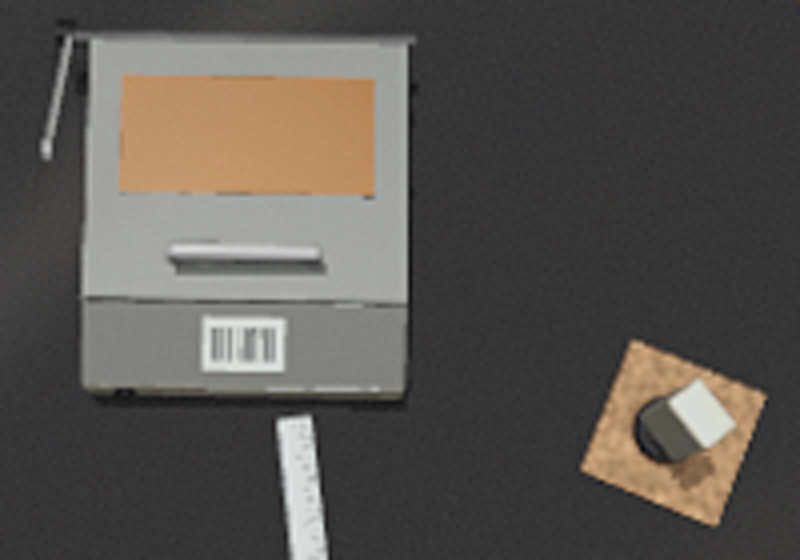

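View pics/sc.png

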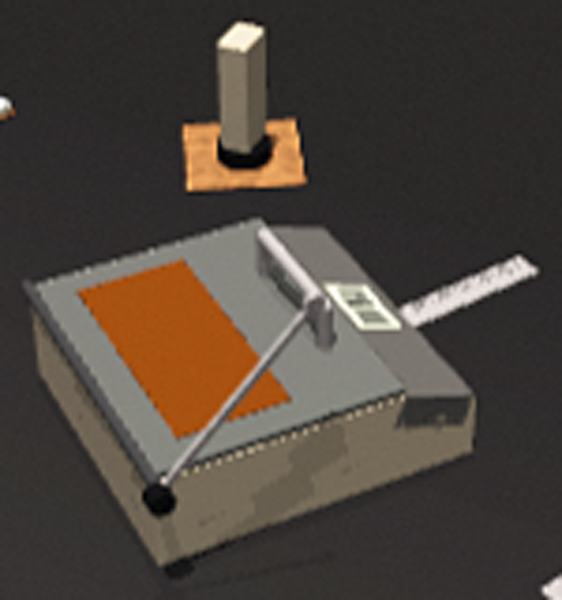

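```bash
cat > h.py <<'E'
import numpy as np
from scipy.spatial.transform import Rotation as R
from scipy.optimize import least_squares
K={"t":np.array([[486.85141908,0,326.1721259],[0,486.85141908,208.23594411],[0,0,1]]),"s":np.array([[476.10073367,0,315.35652355],[0,476.10073367,205.04399423],[0,0,1]])}
P={"t":np.array([323.19774691,7.40080035,1500.49752449]),"s":np.array([1093.98736985,957.76936629,925.92922005])}
A={"t":R.from_euler("xyz",[-169.62664965,1.00917325,-90.85269078],degrees=True),"s":R.from_euler("xyz",[-127.732753,.0834074542,150.723666],degrees=True)}
def proj(c,p):
    q=A[c].inv().apply(np.atleast_2d(p)-P[c]); q=q@K[c].T; return q[:,:2]/q[:,2:]
def tc(p): return (np.array(p,float)+.5)/4-.5+[270,145]
def sc(p): return (np.array(p,float)+.5)/[562/150,3.75]-.5+[235,125]
def place(v,p): return R.from_euler("z",v[2],degrees=True).apply(p)+[v[0],v[1],0]
E
python3 - <<'E'
from h import *
def fit(v0,model,obs,name):
    def f(v): return np.concatenate([(proj(c,model(v,k))-px).ravel() for c,k,px in obs])
    r=least_squares(f,v0,loss="soft_l1"); print(name,r.x.round(2),"rms px",np.sqrt(np.mean(f(r.x)**2)).round(2)); print(f(r.x).round(1).reshape(-1,2).tolist())
    return r.x
sq=lambda a,b,z:np.array([[a,b,z],[a,-b,z],[-a,-b,z],[-a,b,z]],float)
c20,s20=np.cos(np.radians(20)),np.sin(np.radians(20))
lab=np.array([-130,0,69])+np.array([[ 20*c20,30,20*s20],[20*c20,-30,20*s20],[-20*c20,-30,-20*s20],[-20*c20,30,-20*s20]])
han=np.array([[-70,50,123.5],[-70,-50,123.5]])
lid=np.array([[-100,120,88],[-100,-120,88]])
def case(v,k):
    if k=="tip": return place(v,[[100-170*np.cos(v[3]),135,80.5+170*np.sin(v[3])]])
    if k=="piv": return place(v,[[100,135,80.5]])
    return place(v,dict(lab=lab,han=han,lid=lid)[k])
cs=fit([560,0,0,.8],case,[("t","lab",tc([[202,316],[287,319],[284,373],[200,371]])),("t","lid",tc([[82,297],[407,303]])),("t","han",tc([[172,248],[320,252]])),
 ("t","tip",tc([[46,155]])),("s","tip",sc([[316,302]])),("s","lid",sc([[405,397],[262,219]])),("s","lab",sc([[372,330],[325,285],[360,284],[403,328]])[[3,0,0,0]][:0]) if 0 else ("s","piv",sc([[160,493]]))],"case")
mat=fit([450,-230,-20],lambda v,k:place(v,sq(55,55,4)),[("t",0,tc([[633,339],[768,395],[717,527],[580,469]])),],"mat")
fit([450,-230,-20],lambda v,k:place(v,sq(55,55,4)[[3,2,1,0]][[1,2,3,0]][[2,1,0,3]]) if 0 else place(v,sq(55,55,4)),[("s",0,sc([[306,183],[187,191],[182,126],[297,119]])[[0,3,2,1]])],"mat-s")
for y0 in(-45,45):
  fit([450,-230,y0],lambda v,k:place(v,sq(15,22,134) if y0<0 else sq(15,22,134)),[("t",0,tc([[698,378],[736,422],[703,452],[665,407]]) if y0<0 else tc([[665,407],[698,378],[736,422],[703,452]]))],"scan")
print("scene proj of scanner top 450,-230", ((proj("s",[[450,-230,134]])-[235,125])*3.75))
E
```

```text
case [646.93  12.96  -1.97   0.8 ] rms px 0.81
[[0.2, 0.5], [-0.8, 0.1], [-0.3, -0.2], [0.5, -0.0], [-0.5, 0.4], [0.0, 0.2], [0.5, 0.8], [-1.7, 0.4], [0.3, 0.0], [-0.5, 0.9], [-0.4, -2.7], [-1.3, -0.4], [-0.4, 0.9]]
mat [ 453.16 -311.36  -24.3 ] rms px 0.15
[[0.1, -0.1], [-0.1, -0.1], [-0.2, 0.1], [0.2, 0.2]]
mat-s [ 449.9  -309.45   68.4 ] rms px 17.16
[[0.6, -0.5], [-28.7, 19.0], [-0.5, 0.2], [28.2, -19.3]]
scan [ 453.67 -302.48  -51.59] rms px 0.55
[[-0.6, -0.2], [0.4, 0.9], [0.6, 0.2], [-0.4, -0.7]]
scan [ 453.58 -302.53   45.15] rms px 2.13
[[-0.4, 3.9], [1.8, -0.1], [0.4, -3.7], [-1.8, 0.1]]
scene proj of scanner top 450,-230 [[280.6899711   69.75578437]]
```

```bash
cat >> h.py <<'E'
def go(x,y,z,yaw,n=1):
    from rig import get_state
    s=get_state(); r=R.from_euler("xyz",s["tool_rot"],degrees=True)
    d=r.inv().apply(np.array([x,y,z])-s["eef_pos"]); dy=(s["tool_rot"][2]-yaw+180)%360-180
    print("t",round(s["clock"],2),"at",s["eef_pos"].round(1),s["tool_rot"].round(1),"w",round(s["width"],1),"F",s["wrist_force"].round(1),"grip",round(s["grip_force"],1))
    print("dp",d.round(1).tolist(),"turn",np.radians(dy).round(4),"per",n,(d/n).round(1).tolist(),(np.radians(dy)/n).round(4))
E
python3 -c "
from h import *
go(453.6,-302.5,200,38.4,10)"
```

```text
t 0.1 at [169.1 523.  230.8] [-179.9   -0.   162.1] w 85.4 F [ 0.8  0.1 -0.6] grip 0.0
dp [-524.8, -697.9, 31.5] turn 2.1586 per 10 [-52.5, -69.8, 3.1] 0.2159
```

```bash
python3 -m handwheel '[{"dp":[-10,-14,0],"turn":0.04},{"dp":[-31,-42,2],"turn":0.13},{"dp":[-58,-77,3],"turn":0.24},{"dp":[-87,-115,5],"turn":0.36},{"dp":[-115,-154,7],"turn":0.47},{"dp":[-144,-192,9],"turn":0.59},{"dp":[-173,-230,10],"turn":0.71},{"dp":[-202,-269,12],"turn":0.83},{"dp":[-231,-307,14],"turn":0.95},{"dp":[-260,-345,16],"turn":1.07},{"dp":[-289,-384,17],"turn":1.19},{"dp":[-317,-422,19],"turn":1.31},{"dp":[-346,-461,21],"turn":1.42},{"dp":[-375,-499,23],"turn":1.54},{"dp":[-404,-537,24],"turn":1.66},{"dp":[-433,-576,26],"turn":1.78},{"dp":[-462,-614,28],"turn":1.9},{"dp":[-488,-649,29],"turn":2.01},{"dp":[-512,-680,31],"turn":2.1},{"dp":[-525,-698,31],"turn":2.1586}]' -1 20
python3 - <<'E'
from h import *
import time
go(453.6,-302.5,78,38.4,8)
E
```

```text
clock: 2.1
eef_pos: [454.2, -304.9, 199.6]
tool_rot: [-180.0, 0.0, 38.1]
wrist_force: [-0.7, 0.4, 0.3]
width: 85.4
grip_force: 0.0
t 2.1 at [ 454.2 -304.9  199.6] [-180.     0.    38.1] w 85.4 F [-0.7  0.4  0.3] grip 0.0
dp [1.0, -2.2, 121.6] turn -0.005 per 8 [0.1, -0.3, 15.2] -0.0006
```

```bash
python3 -m handwheel '[{"dp":[0,0,8],"turn":0},{"dp":[0,0,25],"turn":0},{"dp":[1,-1,45],"turn":0},{"dp":[1,-1,65],"turn":0},{"dp":[1,-1,85],"turn":0},{"dp":[1,-1,105],"turn":0},{"dp":[1,-1,117],"turn":0},{"dp":[1,-1,121],"turn":0},{"dp":[1,-1,121],"turn":0}]' -1 20
python3 -m handwheel '[{"dp":[0,0,0],"turn":0},{"dp":[0,0,0],"turn":0},{"dp":[0,0,0],"turn":0},{"dp":[0,0,0],"turn":0},{"dp":[0,0,0],"turn":0},{"dp":[0,0,0],"turn":0},{"dp":[0,0,0],"turn":0},{"dp":[0,0,0],"turn":0},{"dp":[0,0,0],"turn":0},{"dp":[0,0,0],"turn":0},{"dp":[0,0,0],"turn":0},{"dp":[0,0,0],"turn":0}]' 1 20
python3 - <<'E'
from h import *
from rig import optics
import cv2
go(453.6,-302.5,78,38.4,8)
t=optics.snapshot("top")["pixels"];s=optics.snapshot("scene")["pixels"]
a=cv2.resize(t[225:285,400:480],(640,480),interpolation=cv2.INTER_CUBIC)
b=cv2.resize(s[95:195,260:340],(384,480),interpolation=cv2.INTER_CUBIC)
cv2.imwrite("pics/g.png",cv2.resize(np.hstack([a,b]),(800,375)))
E
```

```text
clock: 3.0
eef_pos: [454.0, -300.6, 79.2]
tool_rot: [-180.0, 0.0, 38.4]
wrist_force: [-0.1, -0.1, 0.1]
width: 85.0
grip_force: 0.0
clock: 4.2
eef_pos: [454.3, -301.2, 79.6]
tool_rot: [180.0, -0.0, 38.4]
wrist_force: [-0.8, -0.8, 4.5]
width: 29.7
grip_force: 30.0
t 4.2 at [ 454.3 -301.2   79.6] [180.   -0.   38.4] w 29.7 F [-0.8 -0.8  4.5] grip 30.0
dp [-1.4, 0.6, 1.6] turn -0.0 per 8 [-0.2, 0.1, 0.2] -0.0
```

View pics/g.png

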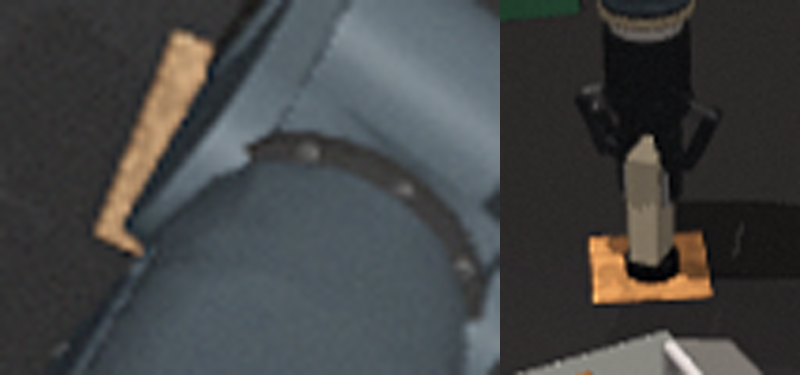

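```bash
python3 -m handwheel '[{"dp":[0,0,1],"turn":0},{"dp":[-2,0,0.5],"turn":0},{"dp":[-4,0,0],"turn":0},{"dp":[-6,0,-0.5],"turn":0},{"dp":[-8,0,-0.9],"turn":0},{"dp":[-10,0,-1.2],"turn":0},{"dp":[-12,0,-1.5],"turn":0},{"dp":[-14,0,-1.8],"turn":0},{"dp":[-16,0,-2.1],"turn":0},{"dp":[-18,0,-2.2],"turn":0}]'
python3 -m handwheel '[{"dp":[-2,0,-0.2],"turn":0},{"dp":[-4,0,-0.3],"turn":0},{"dp":[-6,0,-0.3],"turn":0},{"dp":[-8,0,-0.3],"turn":0},{"dp":[-10,0,-0.3],"turn":0},{"dp":[-12,0,-0.2],"turn":0},{"dp":[-14,0,-0.1],"turn":0},{"dp":[-16,0,0],"turn":0},{"dp":[-17,0,0],"turn":0},{"dp":[-17,0,0],"turn":0}]'
python3 - <<'E'
from h import *
from rig import optics
import cv2
go(453.6,-302.5,78,38.4,8)
s=optics.snapshot("scene")["pixels"]
cv2.imwrite("pics/g2.png",cv2.resize(s[95:195,260:340],(480,600),interpolation=cv2.INTER_CUBIC))
E
```

```text
clock: 5.3
eef_pos: [439.9, -312.3, 81.5]
tool_rot: [180.0, 0.0, 38.4]
wrist_force: [-0.8, 0.2, -2.3]
width: 29.9
grip_force: 29.0
clock: 6.3
eef_pos: [426.6, -322.8, 81.5]
tool_rot: [-180.0, -0.0, 38.4]
wrist_force: [-0.3, -0.5, -1.0]
width: 29.9
grip_force: 29.0
t 6.3 at [ 426.6 -322.8   81.5] [-180.    -0.    38.4] w 29.9 F [-0.3 -0.5 -1. ] grip 29.0
dp [33.8, 0.9, 3.5] turn -0.0001 per 8 [4.2, 0.1, 0.4] -0.0
```

View pics/g2.png

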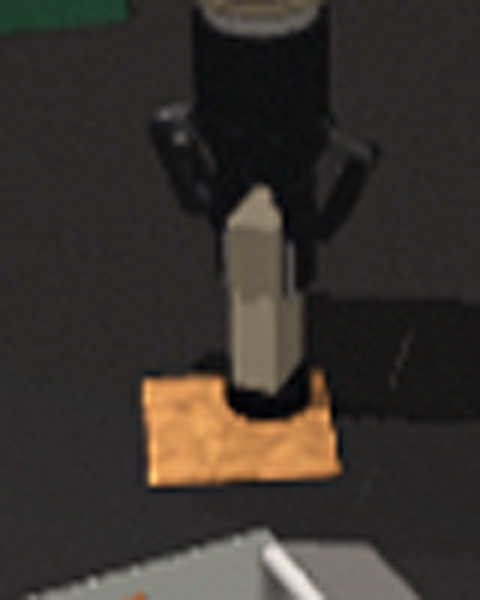

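The scanner slid instead of tilting: it is still upright in the grip, and its base has shifted on the mat. I'll tilt it in the grip by pushing the nose against the low front wall of the fixed box.

```bash
python3 -c "
from h import *
go(436,-40,140,-2,12)"
```

```text
t 6.35 at [ 426.7 -322.7   81.5] [180.    0.   38.4] w 30.0 F [-0.1  0.2 -2.5] grip 29.0
dp [182.9, -215.8, -58.5] turn 0.7051 per 12 [15.2, -18.0, -4.9] 0.0588
```

```bash
python3 -m handwheel '[{"dp":[0,0,-8],"turn":0},{"dp":[0,0,-25],"turn":0},{"dp":[9,-11,-42],"turn":0.03},{"dp":[27,-32,-55],"turn":0.1},{"dp":[46,-54,-58],"turn":0.18},{"dp":[64,-76,-58],"turn":0.25},{"dp":[82,-97,-58],"turn":0.32},{"dp":[101,-119,-58],"turn":0.39},{"dp":[119,-140,-58],"turn":0.46},{"dp":[137,-162,-58],"turn":0.53},{"dp":[155,-183,-58],"turn":0.6},{"dp":[169,-200,-58],"turn":0.655},{"dp":[178,-211,-58],"turn":0.69},{"dp":[182,-215,-58],"turn":0.705},{"dp":[183,-216,-58],"turn":0.705},{"dp":[183,-216,-58],"turn":0.705}]'
python3 -c "
from h import *
go(444,-40,121,-2,1)"
```

```text
clock: 7.95
eef_pos: [436.1, -40.1, 139.7]
tool_rot: [180.0, -0.0, -1.9]
wrist_force: [-0.8, -0.4, -2.8]
width: 29.6
grip_force: 29.0
t 7.95 at [436.1 -40.1 139.7] [180.   -0.   -1.9] w 29.6 F [-0.8 -0.4 -2.8] grip 29.0
dp [7.9, -0.4, 18.7] turn 0.0009 per 1 [7.9, -0.4, 18.7] 0.0009
```

```bash
python3 -m handwheel '[{"dp":[2,0,5],"turn":0},{"dp":[6,0,12],"turn":0},{"dp":[11,0,17],"turn":0},{"dp":[15,0,18.7],"turn":0},{"dp":[17,0,18.7],"turn":0},{"dp":[18,0,18.7],"turn":0}]' | grep -E "pos|force"
for i in 1; do python3 -m handwheel '[{"dp":[2,0,0],"turn":0},{"dp":[4,0,0],"turn":0},{"dp":[6,0,0],"turn":0},{"dp":[8,0,0],"turn":0}]' | grep -E "pos|force"; done
python3 -m handwheel '[{"dp":[2,0,0],"turn":0},{"dp":[4,0,0],"turn":0},{"dp":[6,0,0],"turn":0},{"dp":[8,0,0],"turn":0}]' | grep -E "pos|force"
```

```text
eef_pos: [454.2, -40.4, 120.8]
wrist_force: [0.5, 0.4, -2.0]
grip_force: 29.0
eef_pos: [461.3, -40.6, 120.7]
wrist_force: [-5.7, 0.3, 0.2]
grip_force: 29.3
eef_pos: [470.0, -40.9, 120.8]
wrist_force: [-4.9, 0.6, -0.3]
grip_force: 29.0
```

```bash
python3 -m handwheel '[{"dp":[2,0,0],"turn":0},{"dp":[4,0,0],"turn":0},{"dp":[6,0,0],"turn":0},{"dp":[8,0,0],"turn":0},{"dp":[10,0,0],"turn":0},{"dp":[11,0,0],"turn":0}]' | grep -E "pos|force"
python3 - <<'E'
from rig import optics
import cv2
s=optics.snapshot("scene")["pixels"]
cv2.imwrite("pics/g3.png",cv2.resize(s[105:245,260:400],(600,600),interpolation=cv2.INTER_CUBIC))
E
```

```text
eef_pos: [481.1, -41.3, 120.8]
wrist_force: [-3.8, 0.3, -0.7]
grip_force: 27.4
```

View pics/g3.png

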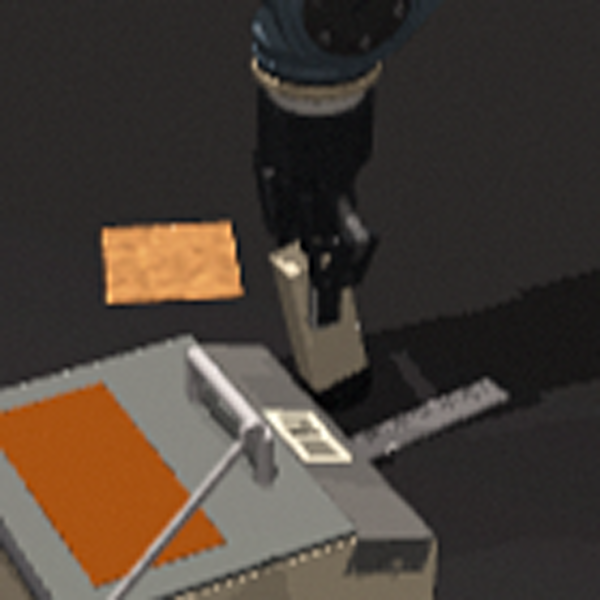

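The scanner is now leaning in the fingers by about 15-17° (crop 290,250 to 340,390), with the nose against the box's front edge. Next I back off, turn half round and go to the label.

```bash
python3 -m handwheel '[{"dp":[-5,0,0],"turn":0},{"dp":[-15,0,-5],"turn":0},{"dp":[-28,0,-15],"turn":0},{"dp":[-38,0,-30],"turn":-0.04},{"dp":[-42,0,-45],"turn":-0.14},{"dp":[-42,0,-58],"turn":-0.26},{"dp":[-42,0,-68],"turn":-0.38},{"dp":[-42,0,-74],"turn":-0.5},{"dp":[-42,0,-76],"turn":-0.62},{"dp":[-42,0,-76],"turn":-0.74},{"dp":[-42,0,-76],"turn":-0.86},{"dp":[-42,0,-76],"turn":-0.98},{"dp":[-42,0,-76],"turn":-1.1},{"dp":[-42,0,-76],"turn":-1.22},{"dp":[-42,0,-76],"turn":-1.34},{"dp":[-42,0,-76],"turn":-1.46},{"dp":[-42,0,-76],"turn":-1.58},{"dp":[-42,0,-76],"turn":-1.68},{"dp":[-42,0,-76],"turn":-1.74},{"dp":[-42,0,-76],"turn":-1.76}]' |grep -E "pos|rot|force"
python3 -c "
from h import *
go(470.4,19,197.3,178,10)"
```

```text
eef_pos: [438.7, -39.9, 197.2]
tool_rot: [179.9, 0.0, 98.9]
wrist_force: [-0.1, -0.5, -1.7]
grip_force: 27.1
t 12.0 at [438.7 -39.9 197.2] [179.9   0.   98.9] w 29.7 F [-0.1 -0.5 -1.7] grip 27.1
dp [53.2, 40.4, -0.1] turn -1.38 per 10 [5.3, 4.0, -0.0] -0.138
```

```bash
python3 -m handwheel '[{"dp":[1,1,0],"turn":-0.04},{"dp":[5,4,0],"turn":-0.13},{"dp":[9,7,0],"turn":-0.24},{"dp":[14,11,0],"turn":-0.36},{"dp":[19,14,0],"turn":-0.48},{"dp":[24,18,0],"turn":-0.6},{"dp":[29,22,0],"turn":-0.72},{"dp":[34,26,0],"turn":-0.84},{"dp":[39,30,0],"turn":-0.96},{"dp":[44,33,0],"turn":-1.08},{"dp":[48,36,0],"turn":-1.2},{"dp":[51,39,0],"turn":-1.3},{"dp":[53,40.4,0],"turn":-1.36},{"dp":[53.2,40.4,0],"turn":-1.38},{"dp":[53.2,40.4,0],"turn":-1.38},{"dp":[53.2,40.4,0],"turn":-1.38}]' |grep -E "pos|rot|force"
python3 - <<'E'
from h import *
from rig import optics
import cv2
go(470.4,19,197.3,178)
s=optics.snapshot("scene")["pixels"]
a=s[115:255,250:390]; cv2.imwrite("pics/g4.png",cv2.resize(a,(600,600),interpolation=cv2.INTER_CUBIC))
# predicted outline in crop coords for tilts
cs=[646.93,12.96,-1.97]
piv=np.array([-176.6,0,216.3])
for th in(12,16,20,24):
    t=np.radians(th); z=np.array([-np.sin(t),0,np.cos(t)]); x=np.array([np.cos(t),0,np.sin(t)])
    # stem corners, long axis (44) along case x
    pts=[piv+z*(h-94.6)+x*sx*22+np.array([0,sy*15,0]) for h in(130,18) for sx,sy in((1,1),(-1,1))]
    print(th,((proj("s",place(cs,np.array(pts)))-[250,115]+.5)*600/140-.5).round().tolist())
E
```

```text
eef_pos: [470.5, 18.8, 196.9]
tool_rot: [-180.0, 0.0, 177.8]
wrist_force: [0.1, 0.3, -1.8]
grip_force: 27.1
t 13.6 at [470.5  18.8 196.9] [-180.     0.   177.8] w 29.5 F [ 0.1  0.3 -1.8] grip 27.1
dp [0.2, 0.2, -0.4] turn -0.0033 per 1 [0.2, 0.2, -0.4] -0.0033
12 [[409.0, 156.0], [467.0, 152.0], [372.0, 308.0], [428.0, 302.0]]
16 [[413.0, 154.0], [469.0, 154.0], [366.0, 307.0], [421.0, 304.0]]
20 [[417.0, 152.0], [472.0, 157.0], [360.0, 305.0], [414.0, 306.0]]
24 [[421.0, 150.0], [474.0, 159.0], [354.0, 302.0], [407.0, 308.0]]
```

View pics/g4.png

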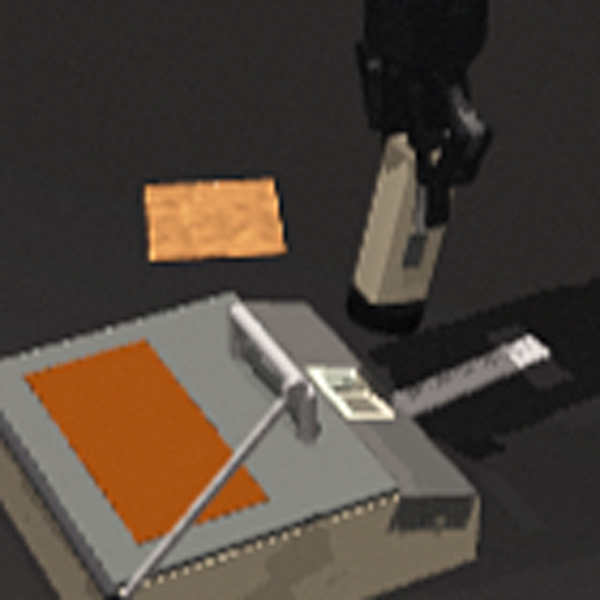

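```bash
python3 - <<'E'
from h import *
from rig import optics
import cv2
s=optics.snapshot("scene")["pixels"]
a=s[135:195,320:380]; cv2.imwrite("pics/g5.png",cv2.resize(a,(600,600),interpolation=cv2.INTER_CUBIC))
cs=[646.93,12.96,-1.97]
piv=np.array([-176.6,0,216.3])
for th in(8,12,16,20):
    t=np.radians(th); z=np.array([-np.sin(t),0,np.cos(t)]); x=np.array([np.cos(t),0,np.sin(t)])
    pts=[piv+z*(h-94.6)+x*sx*22+np.array([0,sy*15,0]) for sx,sy in((1,-1),(1,1),(-1,1)) for h in(130,18)]
    print(th,((proj("s",place(cs,np.array(pts)))-[320,135]+.5)*10-.5).round().tolist())
E
```

```text
8 [[192.0, 120.0], [133.0, 468.0], [246.0, 171.0], [185.0, 522.0], [384.0, 152.0], [317.0, 499.0]]
12 [[200.0, 115.0], [118.0, 465.0], [255.0, 165.0], [169.0, 520.0], [390.0, 156.0], [300.0, 505.0]]
16 [[209.0, 109.0], [104.0, 462.0], [264.0, 160.0], [155.0, 516.0], [396.0, 161.0], [283.0, 511.0]]
20 [[218.0, 105.0], [90.0, 457.0], [273.0, 155.0], [141.0, 511.0], [401.0, 166.0], [266.0, 516.0]]
```

View pics/g5.png

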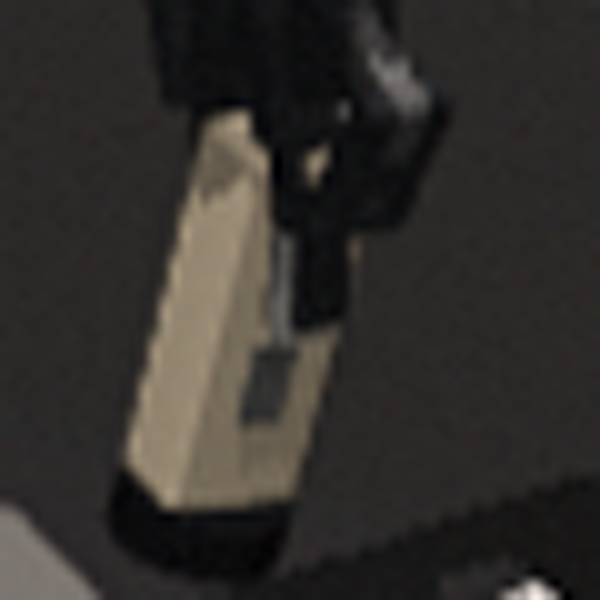

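The crop's stem edges (203,125 to 124,465) match a lean of about 12.5°, which is 7.5° off the label normal and inside the 11.5° limit. I'll shift 6 mm to centre the window and hold.

```bash
python3 -m handwheel '[{"dp":[-2,0,0],"turn":0},{"dp":[-4,0,0],"turn":0},{"dp":[-6,0,0],"turn":0},{"dp":[-6,0,0],"turn":0},{"dp":[-6,0,0],"turn":0},{"dp":[-6,0,0],"turn":0},{"dp":[-6,0,0],"turn":0},{"dp":[-6,0,0],"turn":0},{"dp":[-6,0,0],"turn":0},{"dp":[-6,0,0],"turn":0},{"dp":[-6,0,0],"turn":0},{"dp":[-6,0,0],"turn":0},{"dp":[-6,0,0],"turn":0},{"dp":[-6,0,0],"turn":0},{"dp":[-6,0,0],"turn":0},{"dp":[-6,0,0],"turn":0},{"dp":[-6,0,0],"turn":0},{"dp":[-6,0,0],"turn":0},{"dp":[-6,0,0],"turn":0},{"dp":[-6,0,0],"turn":0}]' |grep -E "pos|rot|force"
python3 -c "
from h import *
go(440,19,210,178)
go(453,-311,120,90)"
```

```text
eef_pos: [476.7, 18.7, 196.8]
tool_rot: [180.0, 0.0, 177.9]
wrist_force: [-0.3, 0.8, -1.4]
grip_force: 27.1
t 15.7 at [476.7  18.7 196.8] [180.    0.  177.9] w 29.5 F [-0.3  0.8 -1.4] grip 27.1
dp [36.7, -1.0, -13.2] turn -0.0015 per 1 [36.7, -1.0, -13.2] -0.0015
t 15.7 at [476.7  18.7 196.8] [180.    0.  177.9] w 29.5 F [-0.3  0.8 -1.4] grip 27.1
dp [11.6, -330.3, 76.8] turn 1.5344 per 1 [11.6, -330.3, 76.8] 1.5344
```

```bash
python3 -m handwheel '[{"dp":[6,-3,-3],"turn":0},{"dp":[20,-12,-3],"turn":0},{"dp":[40,-25,-3],"turn":0},{"dp":[54,-40,4],"turn":0},{"dp":[59,-52,20],"turn":0},{"dp":[59,-58,40],"turn":0},{"dp":[59,-58,60],"turn":0},{"dp":[59,-58,72],"turn":0},{"dp":[59,-58,76],"turn":0},{"dp":[59,-58,76],"turn":0}]' |grep -E "pos|rot|force"
python3 -m handwheel '[{"dp":[-4,0,0],"turn":0},{"dp":[-10,0,0],"turn":0},{"dp":[-14,0,0],"turn":0},{"dp":[-17,0,0],"turn":0},{"dp":[-20,0,0],"turn":0},{"dp":[-23,0,0],"turn":0},{"dp":[-26,0,0],"turn":0},{"dp":[-29,0,0],"turn":0},{"dp":[-32,0,0],"turn":0},{"dp":[-35,0,0],"turn":0},{"dp":[-38,0,0],"turn":0},{"dp":[-41,0,0],"turn":0},{"dp":[-44,0,0],"turn":0},{"dp":[-46,0,0],"turn":0},{"dp":[-47,0,0],"turn":0},{"dp":[-47,0,0],"turn":0}]' |grep -E "pos|rot|force"
python3 - <<'E'
from h import *
from rig import optics
import cv2
go(453,-311,140,90)
s=optics.snapshot("scene")["pixels"]
a=s[115:215,290:390]; cv2.imwrite("pics/g6.png",cv2.resize(a,(600,600),interpolation=cv2.INTER_CUBIC))
E
```

```text
eef_pos: [415.4, -37.2, 120.8]
tool_rot: [180.0, -0.0, 177.9]
wrist_force: [0.5, -0.4, -1.5]
grip_force: 27.1
eef_pos: [462.7, -38.8, 120.8]
tool_rot: [-180.0, 0.0, 177.9]
wrist_force: [-3.6, 0.1, -0.4]
grip_force: 29.2
t 18.3 at [462.7 -38.8 120.8] [-180.     0.   177.9] w 29.6 F [-3.6  0.1 -0.4] grip 29.2
dp [-0.2, -272.3, -19.2] turn 1.5344 per 1 [-0.2, -272.3, -19.2] 1.5344
```

View pics/g6.png

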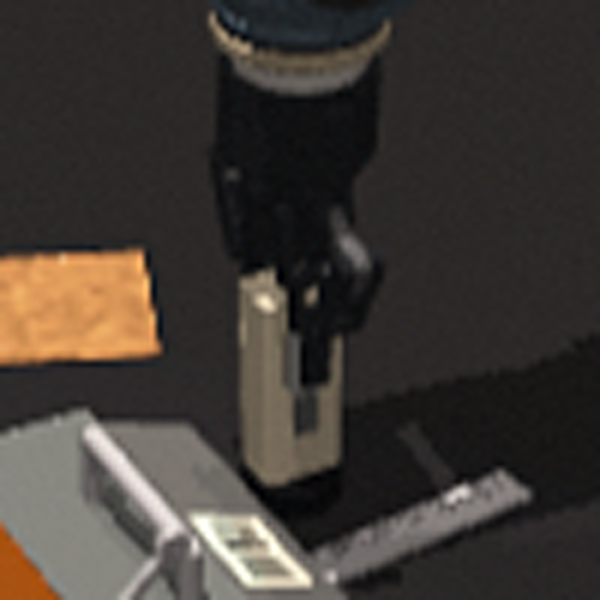

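```bash
python3 -m handwheel '[{"dp":[5,0,0],"turn":0},{"dp":[16,-2,-5],"turn":0},{"dp":[26,-12,-12],"turn":0.05},{"dp":[30,-30,-19],"turn":0.15},{"dp":[29,-50,-19],"turn":0.26},{"dp":[27,-72,-19],"turn":0.38},{"dp":[25,-94,-19],"turn":0.5},{"dp":[23,-116,-19],"turn":0.62},{"dp":[21,-138,-19],"turn":0.74},{"dp":[19,-160,-19],"turn":0.86},{"dp":[17,-182,-19],"turn":0.98},{"dp":[14,-204,-19],"turn":1.1},{"dp":[11,-226,-19],"turn":1.22},{"dp":[7,-246,-19],"turn":1.34},{"dp":[3,-260,-19],"turn":1.45},{"dp":[0,-268,-19],"turn":1.53},{"dp":[0,-271,-19],"turn":1.57},{"dp":[0,-271,-19],"turn":1.57},{"dp":[0,-271,-19],"turn":1.57}]' |grep -E "pos|rot|force"
python3 -c "
from h import *
go(453,-311,81,88)"
```

```text
eef_pos: [452.2, -309.8, 140.3]
tool_rot: [180.0, 0.0, 87.9]
wrist_force: [0.1, 0.1, -2.0]
grip_force: 29.0
t 20.25 at [ 452.2 -309.8  140.3] [180.    0.   87.9] w 29.8 F [ 0.1  0.1 -2. ] grip 29.0
dp [-1.1, 0.9, 59.3] turn -0.0009 per 1 [-1.1, 0.9, 59.3] -0.0009
```

```bash
python3 -m handwheel '[{"dp":[0,0,5],"turn":0},{"dp":[0,0,18],"turn":0},{"dp":[0,0,33],"turn":0},{"dp":[0,0,46],"turn":0},{"dp":[0,0,53],"turn":0},{"dp":[0,0,56],"turn":0},{"dp":[0,0,57],"turn":0},{"dp":[0,0,58],"turn":0}]' |grep -E "pos|force"
python3 -m handwheel '[{"dp":[0,0,0.5],"turn":0},{"dp":[0,0,1],"turn":0},{"dp":[0,0,1.5],"turn":0},{"dp":[0,0,2],"turn":0}]' |grep -E "pos|force"
```

```text
eef_pos: [452.9, -309.8, 82.1]
wrist_force: [0.2, -0.1, -1.8]
grip_force: 29.0
eef_pos: [452.9, -309.7, 80.2]
wrist_force: [-1.2, 2.2, 7.8]
grip_force: 30.2
```

```bash
python3 -m handwheel '[{"dp":[0,0,0.5],"turn":0},{"dp":[0,0,0.5],"turn":0}]' |grep -E "pos|force"
python3 -m handwheel '[{"dp":[0,0,0],"turn":0},{"dp":[0,0,0],"turn":0},{"dp":[0,0,0],"turn":0},{"dp":[0,0,0],"turn":0},{"dp":[0,0,0],"turn":0},{"dp":[0,0,0],"turn":0},{"dp":[0,0,0],"turn":0},{"dp":[0,0,0],"turn":0},{"dp":[0,0,0],"turn":0},{"dp":[0,0,0],"turn":0}]' -1 20
python3 -m handwheel '[{"dp":[0,0,-5],"turn":0},{"dp":[0,0,-20],"turn":0},{"dp":[0,0,-45],"turn":0},{"dp":[0,0,-75],"turn":0},{"dp":[0,0,-105],"turn":0},{"dp":[0,0,-128],"turn":0},{"dp":[0,0,-140],"turn":0},{"dp":[0,0,-142],"turn":0}]' |grep -E "pos|force"
python3 - <<'E'
from h import *
# handle world
h=place([646.93,12.96,-1.97],[[-70,0,123.5]]); print(h)
go(h[0,0],h[0,1],180,88,10)
E
```

```text
eef_pos: [452.9, -309.7, 80.2]
wrist_force: [-3.6, 2.2, 9.4]
grip_force: 30.4
clock: 22.65
eef_pos: [452.7, -309.6, 79.3]
tool_rot: [-180.0, -0.0, 88.0]
wrist_force: [-0.1, 0.2, -0.2]
width: 85.0
grip_force: 0.0
eef_pos: [453.1, -309.9, 222.5]
wrist_force: [0.7, -0.4, -0.6]
grip_force: 0.0
[[576.97137256  15.36633485 123.5       ]]
t 23.45 at [ 453.1 -309.9  222.5] [1.799e+02 1.000e-01 8.800e+01] w 85.1 F [ 0.7 -0.4 -0.6] grip 0.0
dp [329.6, 112.2, 42.3] turn -0.0007 per 10 [33.0, 11.2, 4.2] -0.0001
```

```bash
python3 -m handwheel '[{"dp":[8,3,1],"turn":0},{"dp":[27,9,4],"turn":0},{"dp":[54,18,7],"turn":0},{"dp":[87,30,11],"turn":0},{"dp":[120,41,15],"turn":0},{"dp":[153,52,20],"turn":0},{"dp":[186,63,24],"turn":0},{"dp":[219,74,28],"turn":0},{"dp":[252,86,32],"turn":0},{"dp":[282,96,36],"turn":0},{"dp":[306,104,39],"turn":0},{"dp":[322,110,41],"turn":0},{"dp":[329,112,42],"turn":0},{"dp":[329.6,112.2,42],"turn":0},{"dp":[329.6,112.2,42],"turn":0}]' |grep -E "pos|rot|force"
python3 - <<'E'
from h import *
from rig import optics
import cv2
go(576.97,15.4,109,88)
for n,k,w in(("top","t",(390,215,480,290)),("scene","s",(265,110,330,185))):
    im=optics.snapshot(n)["pixels"][w[1]:w[3],w[0]:w[2]].astype(int)
    b,g,r=im[...,0],im[...,1],im[...,2]
    m=((r-b)<60)&(r>95)  # pale stem
    ys,xs=np.nonzero(m); print(n,"pale",len(xs),xs.min()+w[0],xs.max()+w[0],ys.min()+w[1],ys.max()+w[1])
    for ps in ([452.9,-309.8],):
        pts=[[ps[0]+a,ps[1]+c,z] for z in(134,22) for a in(-22,22) for c in(-15,15)]
        q=proj(k,pts); print(q.min(0).round(1),q.max(0).round(1))
    if k=="t":
        bright=(r>140)&(abs(r-b)<40); print("face centroid",np.argwhere(bright).mean(0)[::-1]+w[:2],bright.sum(), "exp",proj("t",[[452.9,-309.8,134]]))
        print(cv2.minAreaRect(np.argwhere(bright)[:,::-1].astype(np.float32)))
    else:
        for y in range(0,75,6): 
            x=np.nonzero(m[y])[0]; print(y+w[1],(x.min()+w[0],x.max()+w[0]) if len(x) else None)
E
```

```text
eef_pos: [576.3, 15.1, 179.1]
tool_rot: [-180.0, 0.0, 87.9]
wrist_force: [0.4, 0.1, -0.1]
grip_force: 0.0
t 24.95 at [576.3  15.1 179.1] [-180.     0.    87.9] w 85.7 F [ 0.4  0.1 -0.1] grip 0.0
dp [0.3, 0.7, 70.1] turn -0.0011 per 1 [0.3, 0.7, 70.1] -0.0011
top pale 345 415 461 230 276
[433.6 240.6] [453.2 259.6]
face centroid [446.4875 248.5625] 160 exp [[447.37778751 248.53769496]]
((56.5, 34.0), (10.0, 15.0), 90.0)
scene pale 196 284 328 116 184
[289.9 129.9] [306.  165.1]
110 None
116 (np.int64(297), np.int64(297))
122 (np.int64(301), np.int64(323))
128 (np.int64(309), np.int64(317))
134 (np.int64(293), np.int64(298))
140 (np.int64(294), np.int64(298))
146 (np.int64(294), np.int64(297))
152 None
158 (np.int64(303), np.int64(303))
164 None
170 (np.int64(284), np.int64(284))
176 None
182 None
```

```bash
python3 -m handwheel '[{"dp":[0,0,6],"turn":0},{"dp":[0,0,20],"turn":0},{"dp":[0,0,36],"turn":0},{"dp":[0,0,52],"turn":0},{"dp":[0,0,62],"turn":0},{"dp":[0,0,67],"turn":0},{"dp":[0,0,69],"turn":0},{"dp":[0,0,70],"turn":0},{"dp":[0,0,70],"turn":0}]' -1 30 |grep -E "pos|rot|force"
python3 -m handwheel '[{"dp":[0,0,0],"turn":0},{"dp":[0,0,0],"turn":0},{"dp":[0,0,0],"turn":0},{"dp":[0,0,0],"turn":0},{"dp":[0,0,0],"turn":0},{"dp":[0,0,0],"turn":0},{"dp":[0,0,0],"turn":0},{"dp":[0,0,0],"turn":0},{"dp":[0,0,0],"turn":0},{"dp":[0,0,0],"turn":0},{"dp":[0,0,0],"turn":0},{"dp":[0,0,0],"turn":0},{"dp":[0,0,0],"turn":0},{"dp":[0,0,0],"turn":0}]' 1 30
python3 - <<'E'
import numpy as np
r=np.hypot(170,43);a=np.arctan2(43,170)
for f in np.arange(0,.85,.08):print(round(f,2),"y(tool,+X)",round(170-r*np.cos(f+a),1),"z",round(-(r*np.sin(f+a)-43),1))
E
```

```text
eef_pos: [576.8, 15.7, 109.7]
tool_rot: [180.0, 0.0, 88.0]
wrist_force: [0.5, 0.5, -0.2]
grip_force: 0.0
clock: 27.35
eef_pos: [578.1, 15.7, 109.6]
tool_rot: [179.8, -0.0, 88.0]
wrist_force: [7.9, -0.0, -3.1]
width: 10.5
grip_force: 31.8
0.0 y(tool,+X) 0.0 z -0.0
0.08 y(tool,+X) 4.0 z -13.4
0.16 y(tool,+X) 9.0 z -26.5
0.24 y(tool,+X) 15.1 z -39.2
0.32 y(tool,+X) 22.2 z -51.3
0.4 y(tool,+X) 30.2 z -62.8
0.48 y(tool,+X) 39.1 z -73.6
0.56 y(tool,+X) 48.8 z -83.7
0.64 y(tool,+X) 59.3 z -93.0
0.72 y(tool,+X) 70.5 z -101.4
0.8 y(tool,+X) 82.4 z -108.9
```

```bash
python3 -m handwheel '[{"dp":[0,2,0],"turn":0},{"dp":[0,3,-3],"turn":0},{"dp":[0,4,-7],"turn":0},{"dp":[0,6,-13.4],"turn":0},{"dp":[0,8.3,-20],"turn":0},{"dp":[0,11,-26.5],"turn":0},{"dp":[0,13.9,-33],"turn":0},{"dp":[0,17.1,-39.2],"turn":0},{"dp":[0,20.5,-45.3],"turn":0},{"dp":[0,24.2,-51.3],"turn":0},{"dp":[0,28.1,-57.2],"turn":0},{"dp":[0,32.2,-62.8],"turn":0},{"dp":[0,36.5,-68.3],"turn":0},{"dp":[0,41.1,-73.6],"turn":0},{"dp":[0,45.9,-78.8],"turn":0},{"dp":[0,50.8,-83.7],"turn":0},{"dp":[0,56,-88.5],"turn":0},{"dp":[0,59.5,-91.5],"turn":0},{"dp":[0,61.3,-93],"turn":0},{"dp":[0,61.3,-93],"turn":0}]'
python3 - <<'E'
from h import *
from rig import optics
import cv2
for n in("scene","top"):
    cv2.imwrite(f"pics/l_{n}.png",optics.snapshot(n)["pixels"])
a=cv2.imread("pics/scene0.png");b=cv2.imread("pics/l_scene.png")
E
```

```text
clock: 29.35
eef_pos: [637.0, 13.6, 205.0]
tool_rot: [-179.9, 0.0, 88.0]
wrist_force: [-17.2, 0.4, 17.4]
width: 10.7
grip_force: 32.2
```

```bash
python3 - <<'E'
from h import *
import cv2
from scipy.ndimage import map_coordinates as mc
cs=[646.93,12.96,-1.97]
G=lambda f:cv2.cvtColor(cv2.imread(f),cv2.COLOR_BGR2GRAY).astype(float)
def samp(im,q): return mc(im,[q[:,1],q[:,0]],order=1)
rr=np.linspace(50,165,60)
for k,fs in(("t",("pics/top0.png","pics/l_top.png")),("s",("pics/scene0.png","pics/l_scene.png"))):
  for f in fs:
    im=G(f); res=[]
    for m in np.arange(.6,1.0,.01):
      for dy in (-3,0,3):
        v=[cs[0],cs[1]+dy,cs[2]]
        q=proj(k,place(v,np.c_[100-rr*np.cos(m),0*rr+135,80.5+rr*np.sin(m)]))
        n=(q[-1]-q[0]);n=np.array([-n[1],n[0]])/np.hypot(*n)
        res.append((np.median(samp(im,q)-.5*(samp(im,q+3*n)+samp(im,q-3*n))),round(m,2),dy))
    res.sort(reverse=True); print(f,[(round(a,1),b,c) for a,b,c in res[:4]])
# top profiles of the pointer along its length to find tip, for m=.8
for f,k in(("pics/l_top.png","t"),("pics/l_scene.png","s"),("pics/scene0.png","s")):
    r2=np.arange(140,190,3.); q=proj(k,place(cs,np.c_[100-r2*np.cos(.8),0*r2+135,80.5+r2*np.sin(.8)])); print(f,samp(G(f),q).round().astype(int).tolist())
# lid front edge by top view profile along case x, at y=+-105
im=G("pics/l_top.png")
for y in(-110,-95,95,110):
    F=np.arange(.5,.82,.02); q=proj("t",place(cs,np.c_[100-200*np.cos(F),0*F+y,84.5+200*np.sin(F)])); print(y,list(zip(F.round(2).tolist(),samp(im,q).round().astype(int).tolist())))
E
```

```text
pics/top0.png [(np.float64(91.7), np.float64(0.82), 0), (np.float64(91.5), np.float64(0.81), 0), (np.float64(91.3), np.float64(0.83), 0), (np.float64(91.1), np.float64(0.84), 0)]
pics/l_top.png [(np.float64(92.3), np.float64(0.82), 0), (np.float64(92.2), np.float64(0.83), 0), (np.float64(91.9), np.float64(0.84), 0), (np.float64(91.8), np.float64(0.81), 0)]
pics/scene0.png [(np.float64(50.9), np.float64(0.82), -3), (np.float64(49.7), np.float64(0.81), -3), (np.float64(44.5), np.float64(0.83), -3), (np.float64(42.6), np.float64(0.84), 0)]
pics/l_scene.png [(np.float64(40.7), np.float64(0.7), 0), (np.float64(38.4), np.float64(0.67), -3), (np.float64(37.7), np.float64(0.68), -3), (np.float64(37.1), np.float64(0.73), 3)]
pics/l_top.png [136, 131, 126, 130, 142, 154, 164, 171, 173, 156, 140, 127, 104, 73, 60, 54, 54]
pics/l_scene.png [106, 116, 114, 101, 110, 121, 123, 103, 91, 82, 87, 85, 108, 113, 113, 115, 114]
pics/scene0.png [107, 119, 115, 101, 108, 118, 120, 101, 91, 82, 84, 84, 109, 149, 147, 220, 194]
-110 [(0.5, 162), (0.52, 160), (0.54, 158), (0.56, 156), (0.58, 156), (0.6, 155), (0.62, 146), (0.64, 117), (0.66, 117), (0.68, 122), (0.7, 117), (0.72, 119), (0.74, 119), (0.76, 120), (0.78, 120), (0.8, 120)]
-95 [(0.5, 145), (0.52, 145), (0.54, 144), (0.56, 142), (0.58, 142), (0.6, 140), (0.62, 140), (0.64, 116), (0.66, 99), (0.68, 90), (0.7, 75), (0.72, 75), (0.74, 79), (0.76, 88), (0.78, 91), (0.8, 89)]
95 [(0.5, 112), (0.52, 109), (0.54, 106), (0.56, 103), (0.58, 97), (0.6, 93), (0.62, 94), (0.64, 93), (0.66, 96), (0.68, 106), (0.7, 110), (0.72, 112), (0.74, 112), (0.76, 111), (0.78, 112), (0.8, 111)]
110 [(0.5, 163), (0.52, 157), (0.54, 140), (0.56, 121), (0.58, 99), (0.6, 79), (0.62, 67), (0.64, 73), (0.66, 88), (0.68, 112), (0.7, 112), (0.72, 111), (0.74, 111), (0.76, 110), (0.78, 111), (0.8, 112)]
```

```bash
python3 -m handwheel '[{"dp":[0,-1,-1],"turn":0},{"dp":[0,-1,-2],"turn":0},{"dp":[0,1,-4],"turn":0},{"dp":[0,4,-6.5],"turn":0},{"dp":[0,7,-8.5],"turn":0},{"dp":[0,9.8,-10.3],"turn":0},{"dp":[0,12.6,-12.2],"turn":0},{"dp":[0,15.4,-14],"turn":0},{"dp":[0,18,-15.6],"turn":0},{"dp":[0,20,-16.8],"turn":0},{"dp":[0,21.2,-17.5],"turn":0},{"dp":[0,21.2,-17.5],"turn":0},{"dp":[0,21.2,-17.5],"turn":0},{"dp":[0,21.2,-17.5],"turn":0}]'
python3 - <<'E'
from h import *
from rig import optics
import cv2
from scipy.ndimage import map_coordinates as mc
cs=[646.93,12.96,-1.97]
for n in("scene","top"): cv2.imwrite(f"pics/m_{n}.png",optics.snapshot(n)["pixels"])
def lid(img,k,ys):
    im=cv2.cvtColor(cv2.imread(img),cv2.COLOR_BGR2GRAY).astype(float)
    for y in ys:
        F=np.arange(.5,1.0,.02); q=proj(k,place(cs,np.c_[100-200*np.cos(F),0*F+y,84.5+200*np.sin(F)])); print(y,mc(im,[q[:,1],q[:,0]],order=1).round().astype(int).tolist())
lid("pics/m_top.png","t",(-115,-105,-95,105,115))
# frame-to-frame tilt of the lid's +y side edge in the scene view: gradient along edge lines
im=cv2.GaussianBlur(cv2.cvtColor(cv2.imread("pics/m_scene.png"),cv2.COLOR_BGR2GRAY),(0,0),.7).astype(float)
r=np.linspace(60,195,70)
out=[]
for f in np.arange(.6,1.0,.01):
    for h in(0,8):
        q=proj("s",place(cs,np.c_[100-r*np.cos(f)+h*np.sin(f),0*r+120,80.5+r*np.sin(f)+h*np.cos(f)]))
        n=q[-1]-q[0];n=np.array([-n[1],n[0]])/np.hypot(*n)
        out.append((abs(np.median(mc(im,(q+1.2*n).T[::-1],order=1)-mc(im,(q-1.2*n).T[::-1],order=1))).round(1),f.round(2),h))
out.sort(reverse=True);print([tuple(map(float,o)) for o in out[:8]])
E
```

```text
clock: 30.85
eef_pos: [659.3, 12.8, 221.2]
tool_rot: [180.0, -0.0, 88.0]
wrist_force: [-7.0, 0.2, 8.2]
width: 10.2
grip_force: 30.8
-115 [26, 25, 24, 24, 32, 42, 40, 37, 36, 32, 29, 28, 31, 30, 29, 91, 120, 134, 114, 108, 107, 105, 101, 99, 108]
-105 [164, 164, 164, 163, 163, 163, 162, 162, 162, 163, 164, 163, 163, 163, 165, 128, 114, 129, 112, 113, 113, 111, 111, 112, 112]
-95 [144, 144, 145, 143, 141, 140, 138, 136, 136, 134, 134, 133, 131, 129, 130, 98, 80, 82, 72, 73, 77, 79, 96, 100, 112]
105 [215, 214, 214, 215, 215, 211, 207, 202, 197, 194, 191, 187, 184, 180, 181, 119, 121, 126, 103, 105, 104, 104, 106, 104, 106]
115 [50, 52, 53, 54, 56, 55, 57, 57, 59, 59, 59, 58, 58, 56, 56, 75, 135, 136, 115, 103, 93, 90, 86, 69, 57]
[(90.2, 0.78, 0.0), (84.3, 0.77, 0.0), (82.5, 0.71, 8.0), (80.8, 0.79, 0.0), (73.7, 0.7, 8.0), (72.2, 0.72, 8.0), (71.8, 0.76, 0.0), (69.3, 0.73, 8.0)]
```

The lid reads 0.81 from the tool's travel, 0.81-0.825 from the top view and 0.78 from the scene view, against 0.80-0.82 for the pointer. I'll let it settle, then hand in.

```bash
python3 -m handwheel '[{"dp":[0,0,0],"turn":0},{"dp":[0,0,0],"turn":0},{"dp":[0,0,0],"turn":0},{"dp":[0,0,0],"turn":0},{"dp":[0,0,0],"turn":0}]' && python3 -c "
from rig import hand_in
print(hand_in())"
```

```text
clock: 31.45
eef_pos: [659.3, 12.8, 221.1]
tool_rot: [180.0, 0.0, 88.0]
wrist_force: [-7.2, 0.2, 7.9]
width: 10.4
grip_force: 30.8
the job is handed in; nothing more can be done
None
```

I handed the job in at 31.5 s, with no verdict returned: the scanner was held about 60 mm off the label for about 2 s at an estimated 7–8° off square (limit 11.5°), stands upright within a few mm of the mat's middle, and the lid is held at about 0.81 rad against 0.80–0.82 for the pointer.

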